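Hold a sample tube over the code reader

ROBOT

A 7-joint arm with a two-finger parallel gripper is mounted at the origin on the work surface; the furniture and walls round the work are solid. World frame = base frame: x ahead of the robot, y to its left, z up, the work surface at z = 0. Lengths are in m, angles in rad, forces in N, time in s.
With the tool pointing down it reaches from about 0.4 to 0.85 m from the base axis. Payload 10.4 kg.
Tool frame: the origin (TCP) lies between the finger pads; the fingertips stand 17 mm ahead of it and the grasp point (between the pads) lies 2 mm behind it; z points along the fingers, y is the line along which they close (so a half turn about z gives the same grasp; the last joint's range is limited). The gripper opens to 85 mm and grips with 20 to 120 N. Pads are 22 mm wide; open, the fingers measure 114 mm over their backs; the gripper's body (76 mm by 85 mm) begins 54 mm behind the grasp point. The pads swing forward as they close: fully open they stand 13 mm farther back than shut.
Start: joints at [1.269, 0.332, -0.065, 1.46, 0.022, 1.35, -0.088], TCP at [0.172, -0.601, 0.248] pointing down, gripper open.
Joint ranges: [-2.6, 2.6], [-0.5, 2.12], [-1.47, 1.34], [0.16, 2.42], [-1.27, 4.41], [0.06, 2.06], [-2.6, 2.6]. Speed limits (rad/s): [2.22, 2.22, 2.79, 2.79, 3.14, 3.14, 3.14].

INTERFACE

Orientations are given as a unit quaternion [x, y, z, w].
In Python, from workcell import readout, imaging, manip gives the robot as it stands. The module is installed in compiled form; this text tells all that it offers.
- The arm moves only by the shell command python3 -m crank 'ROWS' [OPENING] [FORCE]. ROWS is JSON, a list of rows, each a list of 4 numbers: the shift along the tool's x, y, z as a fraction of full scale, then the turn about the tool's z as a fraction of full scale. In form: [[x, y, z, yaw], ...]. A call has 1 to 5 rows; each row is the pose to reach, as a shift and turn from the pose commanded when the call began, along the tool's axes at that moment; what a row does not reach only later rows make up. Full scale, the value 1, is 400 mm for a shift and 60 degrees for a turn. A row lasts 1/12 s, in which the tool goes at most 41.7 mm and 7.16 degrees, less where a joint would pass 70% of its speed; a pose out of reach is approached as far as the arm can. A call with a number of a shift or a turn outside -1 to 1 is refused whole. A call with a gripper value outside its range is refused whole. OPENING is the gripper command: -1 is shut, 1 is fully open, values between are in proportion, set as the call begins (- or left out, the last holds). The fingers move at their own pace and stop on an object; FORCE is the grip in N (left out, the last holds). Time passes only in rows, so rows that repeat a pose let the fingers close. It gives the time, the measured TCP pose, the force, the opening and the grip force at its end, in the units of the state.
- readout.get_obs(): the state, without advancing time (a new reading comes with each control period).
- imaging.camera(name): name is "scene" or "top" or "wrist"; returns a dict with "color" (480x640x3 uint8, red, green, blue), "fx", "fy", "cx", "cy" (pixels), "rvec" (rotation vector, rad) and "tvec" (3), from world to camera coordinates, as OpenCV has them. Camera axes: x right, y down, z forward; pixel columns grow to the right and rows downward; lengths in m; the calibration is good to about 2 mm. A picture is of the moment at which its call begins. There is no depth.
- manip.hand_in(): hands the job in; it is judged then, once.
The state is a dict: "clock": time; "joint_pos": joint angles; "joint_velocities": joint speeds; "tau": joint torques, N m; "position": TCP position; "ee_rot": TCP orientation; "ft_force": force on the tool from outside, world axes, zero at the start; "torque": the same for the moment, N m; "grip_width": opening from 0.0 (shut) to 1.0 (fully open); "grasp_force": force on a finger pad.
Only numpy, scipy, OpenCV 4.12 (cv2) and the standard library are available. Lean on these libraries where they do the work, as an engineer would, in place of code of your own. Each camera call takes 0.05 s, during which the arm holds its last target. There are 200 camera calls.

TASK

Move the black dust cap from the reader's window onto the steel peg, open side down, and let it go. Then carry the red-capped tube across over the tray, its foot above all the bottle tops, and finish while holding it motionless and upright in the gripper, centred over the window with its foot about a centimetre above the glass. Never touch the reader with the tube, and leave the bottles, jar and other tubes as they stand.

Things in the scene. Friction and masses are not known exactly. Their poses are not given: they have to be found in the camera images.
- reader: Tube-code reader, fixed: white box housing 110 mm (its x) by 90 mm (its y), top at z = 40 mm, yaw up to 0.3 rad; a round aluminium collar 21 mm in diameter rises from the middle of its top to z = 70 mm (a wider step, 34 mm, up to z = 46 mm). Origin under its centre, on the bench.
- window (a point): Centre of the glass window of the reader (16 mm red disc), on top of the collar at z = 70 mm. Axes as the reader's, z up. At the start the dust cap covers it.
- dust_cap: Black round cap, loose, 33 mm in diameter, 16 mm tall, hollow: closed on top, open below, inner diameter 26 mm, roof 2 mm thick, 12 to 21 g. At the start it sits over the reader's collar, open side down, its roof resting on the glass, its lower rim at z = 56 mm and its top at z = 72 mm; it lifts straight off (14 mm to come clear). Origin in the middle of its closed top face; its z axis points down, out of the open side.
- cap_center (a point): Centre of the dust cap, half-way up (8 mm below its top face).
- peg_stand: Cap stand, fixed: steel foot 63 mm in diameter, 10 mm high, and in its middle an upright steel peg 16 mm in diameter, flat top at z = 85 mm. Origin under its centre, z up. A cap resting on the peg has its top at z = 87 mm and its centre at z = 79 mm.
- peg_top (a point): Centre of the peg's top, z = 85 mm.
- tube_block: Blue block, fixed, 180 mm (its x) by 46 mm (its y), 50 mm high, yaw up to 0.2 rad, with four round sockets 15 mm wide and 40 mm deep in a row along its x, 45 mm apart, a tube in each. Origin under its centre.
- red_tube: The tube with the red cap, loose, 90 mm long: glass body 12.6 mm in diameter with a round foot, ribbed cap 16 mm in diameter over its top 18 mm. Stands upright in one of the four sockets (which one varies), foot at z = 10 mm, top at z = 99 mm; best gripped by the cap from above, fingers closing along the block's y. 11 to 22 g. Origin at its foot, z along the tube to the cap.
- red_tube_center (a point): Centre of the red-capped tube, half-way up, 45 mm above its foot.
- red_tube_foot (a point): Lowest point of the red-capped tube's round foot.
- blue_tube: Like the red tube but with a blue cap; to be left in its socket. Origin at its foot.
- green_tube: Like the red tube but with a green cap; to be left in its socket. Origin at its foot.
- purple_tube: Like the red tube but with a purple cap; to be left in its socket. Origin at its foot.
- tray: Grey spill tray, fixed, 250 mm (its x) by 100 mm (its y), rim 18 mm high, between the block and the reader, with three vessels in a row along its x, 78 mm apart, in any order. Origin under its centre.
- tall_bottle: Brown bottle with a blue cap, loose, 68 mm in diameter, 134 mm tall, top at z = 138 mm. Origin under its base.
- short_bottle: Brown bottle with a white cap, loose, 60 mm in diameter, 117 mm tall, top at z = 121 mm. Origin under its base.
- jar: White jar with a white lid, loose, 62 mm in diameter, 72 mm tall, top at z = 76 mm. Origin under its base.

How it is judged:
On the way, in this order (a step that is already met when the one before it is completed fails the run):
1. the dust cap sits on the peg, level, and is let go (horizontal distance between cap_center and peg_top below 0.007 m and z of cap_center in the frame of peg_top between -0.01 and -0.002 m and angle between the z axis of dust_cap and the z axis of peg_stand, either way round below 0.15 rad and contact force between dust_cap and the arm below 0.05 N and contact force between dust_cap and the fingers below 0.05 N), for 0.2 s.
2. the red-capped tube is over the tray, its foot above the bottles' tops (y of red_tube_center in the frame of tray between -0.04 and 0.04 m and height (world z) of red_tube_foot above 0.136 m).
At the end, for the whole second after the job is handed in: Red tube held by the fingers, still, upright within 0.12 rad, foot within 6 mm of the window's axis and 4 to 18 mm above the glass, not touching the reader; dust cap let go on the peg, within 7 mm of its axis, level within 0.15 rad, its centre 2 to 10 mm below the peg's top (all of step 1 and contact force between red_tube and the fingers above 0.3 N and horizontal distance between red_tube_foot and window below 0.006 m and z of red_tube_foot in the frame of window between 0.004 and 0.018 m and angle between red_tube's own z axis and vertical below 0.12 rad and linear speed of red_tube below 0.02 m/s and contact force between red_tube and reader below 0.05 N); the arm keeps its last pose, push and grip.
It fails at once if the red-capped tube touches the reader (contact force between red_tube and reader above 0.3 N).
It fails at once if a bottle or the jar is pushed or tipped by more than 20 mm (distance of any of tall_bottle, short_bottle, jar from where it was at the start of the episode above 0.02 m or angle between any of tall_bottle, short_bottle, jar's own z axis and vertical above 0.3 rad).
It fails at once if another tube is moved by more than 20 mm (distance of any of blue_tube, green_tube, purple_tube from where it was at the start of the episode above 0.02 m).
It also fails if it takes over 67 s, if anything falls off the work surface, if the arm or the gripper's body presses on something with over 40 N, if the wrist force passes 120 N, or if a joint passes its speed limit or range.

## Working session

There is one attempt and no reset: what is moved stays moved. The work goes in short steps, Python scripts to look and compute and a shell command to move; the robot and the scene stay as the last step left them, time stands still between calls to the robot, and variables do not carry over. Pictures are saved under pics/ and viewed, at most 10 in all, crops included, and the job is handed in when it is done.

```bash
mkdir -p pics; cat > h.py <<'E'
import numpy as np, cv2
from scipy.spatial.transform import Rotation as R
from workcell import readout, imaging, manip
def shot(n,fn=None):
    c=imaging.camera(n)
    if fn: cv2.imwrite('pics/'+fn,c['color'][:,:,::-1])
    return c
def ray(c,u,v,z):
    Rm=cv2.Rodrigues(np.array(c['rvec'],float))[0]; t=np.array(c['tvec'],float).ravel()
    o=-Rm.T@t; d=Rm.T@np.array([(u-c['cx'])/c['fx'],(v-c['cy'])/c['fy'],1])
    return o+d*(z-o[2])/d[2]
def proj(c,p):
    K=np.array([[c['fx'],0,c['cx']],[0,c['fy'],c['cy']],[0,0,1]])
    return cv2.projectPoints(np.array(p,float).reshape(-1,1,3),np.array(c['rvec'],float),np.array(c['tvec'],float),K,None)[0].reshape(-1,2)
def tool(dp,o=None):
    "world shift -> row fractions"
    o=o or readout.get_obs()
    return R.from_quat(o['ee_rot']).inv().apply(dp)/0.4
E
python3 - <<'E'
from h import *
o=readout.get_obs()
for k,v in o.items(): print(k,np.round(v,3))
print(R.from_quat(o['ee_rot']).as_matrix().round(3))
ims=[]
for n in ('scene','top','wrist'):
    c=shot(n,n+'0.png'); print(n,c['fx'],c['cx'],c['cy'],np.round(ray(c,320,240,0),3), np.round(-cv2.Rodrigues(np.array(c['rvec'],float))[0].T@np.array(c['tvec']).ravel(),3))
E
```

```text
clock 0.0
joint_pos [ 1.269  0.333 -0.065  1.461  0.022  1.35  -0.089]
joint_velocities [ 0.001 -0.002 -0.    -0.001  0.001 -0.001 -0.001]
tau [-0.0000e+00 -6.2546e+01  4.9000e-02 -3.9162e+01  1.6000e-02  1.0000e-02
  0.0000e+00]
position [ 0.172 -0.601  0.247]
ee_rot [ 0.99   0.139 -0.    -0.001]
ft_force [-0.29   0.065  0.921]
torque [-0.009 -0.018  0.016]
grasp_force 0.0
grip_width 1.002
[[ 0.961  0.275 -0.   ]
 [ 0.275 -0.961  0.001]
 [-0.    -0.001 -1.   ]]
scene 488.46646721054225 322.4843607786959 237.274916933946 [ 0.54 -0.07  0.  ] [0.055 0.668 0.602]
top 438.270848543049 316.2166263490592 234.76008998569117 [0.483 0.015 0.   ] [0.431 0.024 0.989]
wrist 432.35788431388335 319.0495371175797 240.36906371345086 [ 0.136 -0.613  0.   ] [ 0.244 -0.581  0.372]
```

View pics/top0.png

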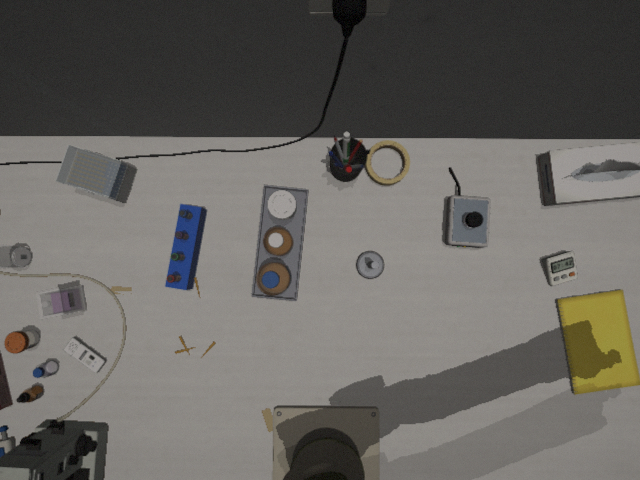

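View pics/scene0.png

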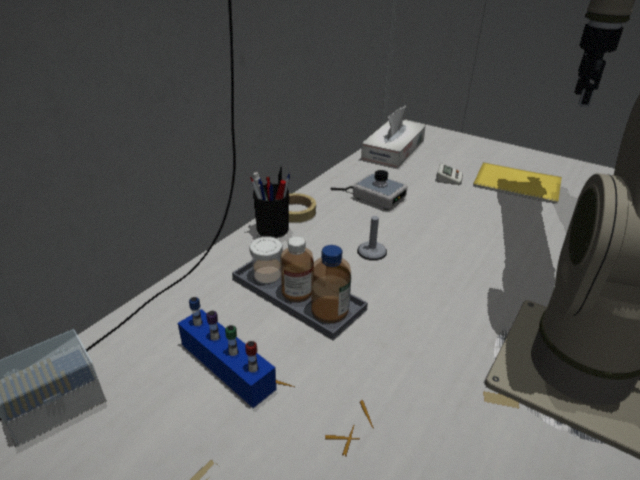

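The top view shows the cap at about (474,219), the peg at (370,264), the tray around (280,243) and the blue block around (186,247). The red tube is the bottom one, at (174,277). The scene view confirms this order, with red nearest the robot.

```bash
python3 - <<'E'
from h import *
c=shot('top'); im=c['color']; hsv=cv2.cvtColor(im,cv2.COLOR_RGB2HSV)
def blob(m,x0,y0,x1,y1):
    r=np.zeros(m.shape,np.uint8); r[y0:y1,x0:x1]=m[y0:y1,x0:x1]
    ct=max(cv2.findContours(r,0,2)[0],key=cv2.contourArea); return ct
cap=blob((im.max(2)<45).astype(np.uint8),455,203,492,238); print('cap',cv2.minEnclosingCircle(cap),cv2.contourArea(cap))
u,r=cv2.minEnclosingCircle(cap); print(ray(c,*u,0.066).round(4))
block=blob(cv2.inRange(hsv,(105,120,50),(130,255,255)),150,190,220,305); q=cv2.minAreaRect(block); print('block',q)
B=np.array([ray(c,*p,0.05) for p in cv2.boxPoints(q)]); print(B.round(3),B.mean(0))
red=blob((cv2.inRange(hsv,(0,100,50),(8,255,255))|cv2.inRange(hsv,(172,100,50),(180,255,255))),160,262,192,292)
u,_=cv2.minEnclosingCircle(red); print('red',u,_,ray(c,*u,0.095).round(4))
for n,p,z in [('pegfoot',(370,265),.01),('peg',(369,262),.085),('tall',(270,280),.138),('short',(276,240),.121),('jar',(281,204),.076),('tr1',(265,185),.018),('tr2',(308,188),.018),('tr3',(297,300),.018),('tr4',(252,296),.018),('cup',(346,150),.1)]:
    print(n,ray(c,*p,z).round(3))
cv2.imwrite('pics/topz.png',cv2.resize(im[190:300,350:500,::-1],None,fx=5,fy=5,interpolation=cv2.INTER_CUBIC))
E
```

```text
cap ((473.5, 219.5), 8.631438255310059) 187.0
[ 0.5246 -0.309   0.066 ]
block ((183.35202026367188, 246.56399536132812), (21.824024200439453, 83.80783081054688), 10.30484676361084)
[[0.38  0.345 0.05 ]
 [0.557 0.318 0.05 ]
 [0.549 0.271 0.05 ]
 [0.372 0.299 0.05 ]] [0.46481519 0.30813466 0.05      ]
red (170.5, 278.1666564941406) 3.2060062885284424 [0.3984 0.3191 0.095 ]
pegfoot [ 0.427 -0.097  0.01 ]
peg [ 0.434 -0.085  0.085]
tall [0.398 0.113 0.138]
short [0.476 0.103 0.121]
jar [0.554 0.098 0.076]
tr1 [0.604 0.139 0.018]
tr2 [0.598 0.043 0.018]
tr3 [0.349 0.065 0.018]
tr4 [0.357 0.164 0.018]
cup [ 0.663 -0.037  0.1  ]
```

View pics/topz.png

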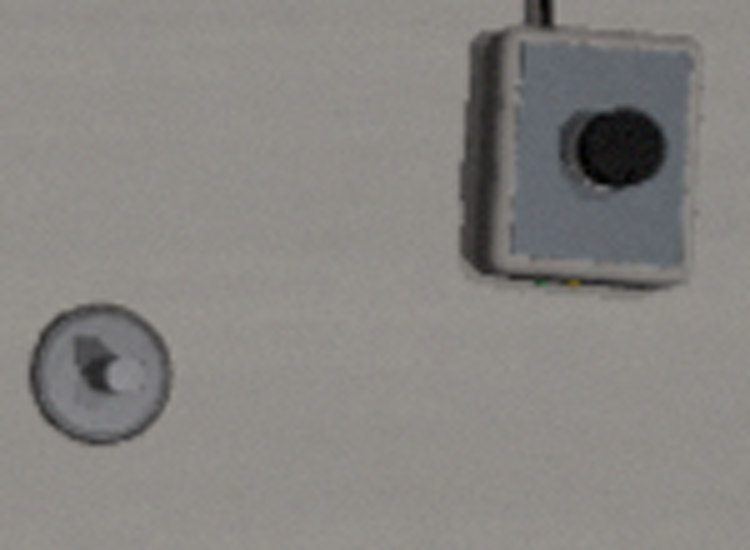

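The zoomed view puts the cap centre at (474,219), the peg foot at (370,265) and the peg top at (375,265). The rays from these agree on a peg at (0.427,-0.098) and a cap at (0.525,-0.310). I'm setting off now.

```bash
cat > go.py <<'E'
import sys
from h import *
o=readout.get_obs(); t=np.array([float(a) for a in sys.argv[1:4]])
M=R.from_quat(o['ee_rot']).as_matrix()
print('t',round(o['clock'],2),'pos',np.round(o['position'],4),'yaw',round(np.degrees(np.arctan2(M[1,0],M[0,0])),1),'grip',round(o['grip_width'],3),o['grasp_force'],'ft',np.round(o['ft_force'],1),'row',tool(t-o['position'],o).round(4))
E
python3 -m crank '[[0.09,-0.04,0,0.08],[0.18,-0.08,0,0.16],[0.27,-0.12,0,0.24],[0.36,-0.16,0,0.32],[0.45,-0.2,0,0.41]]' 1 30; python3 go.py 0.525 -0.31 0.19
```

```text
clock: 0.62
position: [0.3241, -0.473, 0.2483]
ee_rot: [0.997, -0.077, 0.0, 0.0]
ft_force: [0.8, -0.5, 0.5]
grip_width: 0.999
grasp_force: 0.0
t 0.62 pos [ 0.3241 -0.473   0.2483] yaw -8.9 grip 0.999 0.0 ft [ 0.8 -0.5  0.5] row [ 0.4333 -0.48    0.1457]
```

```bash
python3 -m crank '[[0.07,-0.075,0.01],[0.14,-0.15,0.02],[0.21,-0.225,0.04],[0.28,-0.3,0.06],[0.34,-0.375,0.08]]' 2>&1 | tail -3;  python3 -m crank '[[0.07,-0.075,0.02,0],[0.14,-0.15,0.03,0],[0.21,-0.225,0.04,0],[0.28,-0.3,0.06,0],[0.34,-0.375,0.08,0]]'; python3 go.py 0.525 -0.31 0.19
```

```text
$[0]: bad value
clock: 1.03
position: [0.4818, -0.3449, 0.2162]
ee_rot: [0.997, -0.075, 0.0, 0.0]
ft_force: [0.6, -0.7, -0.6]
grip_width: 1.001
grasp_force: 0.0
t 1.03 pos [ 0.4818 -0.3449  0.2162] yaw -8.6 grip 1.001 0.0 ft [ 0.6 -0.7 -0.6] row [ 0.0937 -0.1025  0.0657]
```

```bash
python3 -m crank '[[0.05,-0.05,0.03,0],[0.09,-0.1,0.065,0],[0.094,-0.103,0.065,0],[0.094,-0.103,0.065,0]]' >/dev/null; python3 - <<'E'
from h import *
c=shot('wrist','w1.png'); im=c['color']
t=shot('top'); print(proj(c,[[.525,-.31,.072]]))
E
python3 go.py 0.525 -0.31 0.067
```

```text
[[318.34768163 241.20846905]]
t 1.47 pos [ 0.5228 -0.3124  0.1905] yaw -8.7 grip 1.002 0.0 ft [0.1 0.2 0.9] row [ 0.0047 -0.007   0.3088]
```

View pics/w1.png

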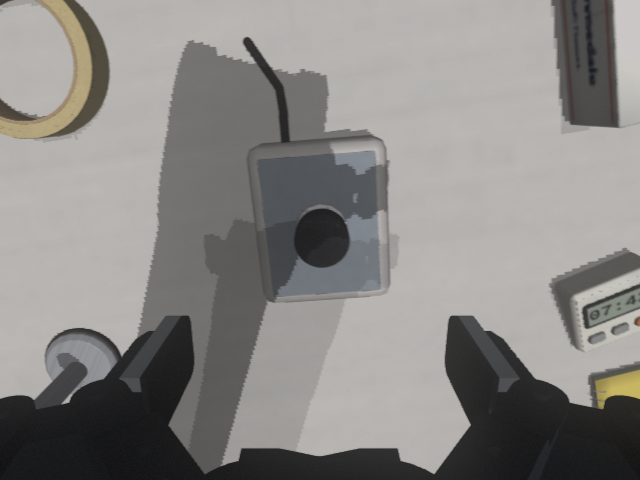

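The wrist view shows the cap disc at about (322,236) with radius 28, against a prediction of (318,241). The offset is only a few mm.

```bash
python3 - <<'E'
from h import *
c=shot('wrist'); m=(c['color'].max(2)<60).astype(np.uint8); m[:190]=0;m[280:]=0;m[:,:285]=0;m[:,360:]=0
ct=max(cv2.findContours(m,0,2)[0],key=cv2.contourArea); x,y,w,h=cv2.boundingRect(ct); print(x,y,w,h,cv2.minEnclosingCircle(ct))
u=(x+w/2,y+h/2); print(ray(c,*u,0.065).round(4)); print((ray(c,x+w,u[1],.07)-ray(c,x,u[1],.07)).round(4))
E
python3 go.py 0.525 -0.31 0.067
```

```text
288 207 55 58 ((314.5625, 235.53125), 29.04486846923828)
[ 0.5248 -0.3117  0.065 ]
[-0.0049 -0.0321  0.    ]
t 1.52 pos [ 0.5226 -0.3129  0.1908] yaw -8.7 grip 1.002 0.0 ft [-0.  -0.2  0.9] row [ 0.0048 -0.0085  0.3095]
```

```bash
python3 -m crank '[[0.006,-0.005,0.08,0],[0.006,-0.005,0.16,0],[0.006,-0.005,0.23,0],[0.006,-0.005,0.23,0]]' 0.3 30 >/dev/null; python3 - <<'E'
from h import *
c=shot('wrist','w2.png'); print(proj(c,[[.525,-.311,.072]]))
m=(c['color'].max(2)<60).astype(np.uint8)
E
python3 go.py 0.525 -0.311 0.067
```

```text
[[318.24562364 312.21348596]]
t 1.9 pos [ 0.5237 -0.3104  0.0965] yaw -8.7 grip 0.649 0.0 ft [ 0.5 -0.2  1.2] row [0.0038 0.001  0.0737]
```

View pics/w2.png

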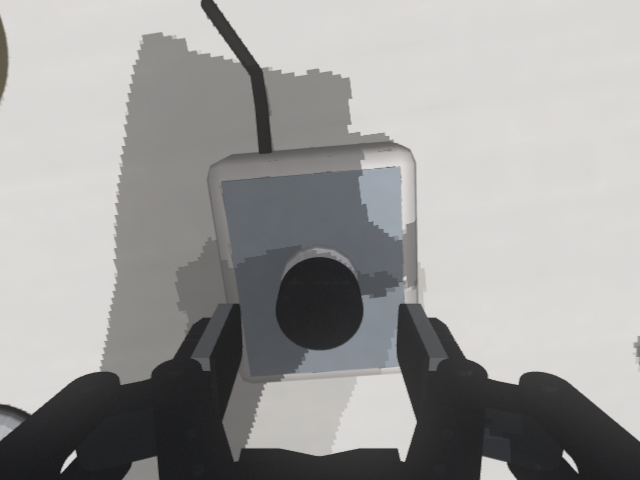

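The cap is centred between the fingers, with its disc at about (319,307) against a predicted (318,312). I'll go down and grip.

```bash
python3 -m crank '[[0.003,0,0.035,0],[0.006,0.001,0.073,0],[0.006,0.001,0.073,0],[0.006,0.001,0.073,0]]' >/dev/null; python3 go.py 0.525 -0.311 0.067;  python3 -m crank '[[0,0,0,0],[0,0,0,0],[0,0,0,0],[0,0,0,0],[0,0,0,0]]' -1 25 >/dev/null; python3 go.py 0.525 -0.311 0.067
```

```text
t 2.23 pos [ 0.5286 -0.3112  0.0702] yaw -8.7 grip 0.649 0.0 ft [-0.2 -0.5 -0.2] row [-0.009   0.0009  0.0081]
t 2.65 pos [ 0.5291 -0.3111  0.0708] yaw -8.6 grip 0.371 24.610807507415302 ft [-1.5  0.1  6.8] row [-0.0102  0.0012  0.0096]
```

```bash
python3 -m crank '[[0,0,-0.03,0],[0,0,-0.07,0],[0,0,-0.12,0],[0,0,-0.18,0],[0,0,-0.18,0]]' >/dev/null; python3 go.py 0.427 -0.098 0.13; python3 - <<'E'
from h import *
c=shot('wrist','w3.png'); o=readout.get_obs(); M=R.from_quat(o['ee_rot']).as_matrix()
print(proj(c,[o['position']+M@[dx,0,-.004] for dx in (-.005,0,.005)]))
E
```

```text
t 3.07 pos [ 0.5306 -0.3116  0.1472] yaw -8.6 grip 0.375 25.167858730746957 ft [ 0.6 -0.5  0.1] row [-0.3365 -0.4891  0.0393]
[[315.50835234 368.57702575]
 [315.48214474 355.09435858]
 [315.45538667 341.32849675]]
```

View pics/w3.png

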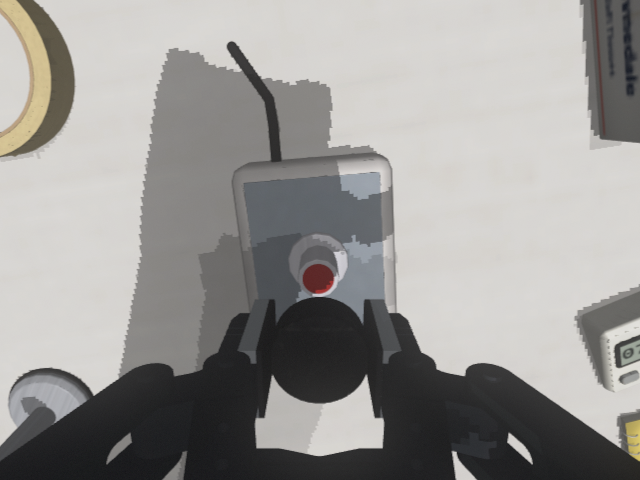

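The cap has been lifted cleanly and sits centred on the TCP at about (320,355). The red window is visible at (318,278).

```bash
cat > win.py <<'E'
from h import *
def red(cam='wrist',z=.07,box=None,fn=None,amin=30):
    c=shot(cam,fn); hsv=cv2.cvtColor(c['color'],cv2.COLOR_RGB2HSV)
    m=cv2.inRange(hsv,(0,120,50),(8,255,255))|cv2.inRange(hsv,(172,120,50),(180,255,255))
    if box: k=np.zeros_like(m); k[box[1]:box[3],box[0]:box[2]]=1; m=m*k
    ct=max(cv2.findContours(m,0,2)[0],key=cv2.contourArea); M=cv2.moments(ct); u=(M['m10']/M['m00'],M['m01']/M['m00'])
    print(cam,np.round(u,1),cv2.boundingRect(ct),ray(c,*u,z).round(4)); return c
if __name__=='__main__':
    red(); red('top',box=(455,203,492,238))
E
python3 win.py
python3 -m crank '[[-0.06,-0.08,0.01,0],[-0.11,-0.16,0.02,0],[-0.17,-0.24,0.02,0],[-0.22,-0.32,0.02,0],[-0.28,-0.4,0.02,0]]'>/dev/null; python3 go.py 0.427 -0.098 0.135
```

```text
wrist [318.1 278.6] (303, 265, 31, 28) [ 0.525  -0.3112  0.07  ]
top [474.6 219.5] (472, 217, 7, 6) [ 0.5243 -0.3098  0.07  ]
t 3.63 pos [ 0.4402 -0.134   0.1322] yaw -8.6 grip 0.371 25.168069031933555 ft [ 0.4  1.4 -0.6] row [-0.0461 -0.084  -0.007 ]
```

```bash
python3 -m crank '[[-0.02,-0.04,-0.02,0],[-0.046,-0.084,-0.05,0],[-0.046,-0.084,-0.05,0],[-0.046,-0.084,-0.05,0]]'>/dev/null; python3 go.py 0.427 -0.098 0.135
python3 - <<'E'
from h import *
c=shot('wrist','w4.png'); print(proj(c,[[.427,-.098,.085],[.427,-.098,.01]]))
t=shot('top'); print(ray(t,375.4,265,.085),ray(t,370.2,264.6,.01))
E
```

```text
t 3.97 pos [ 0.4283 -0.0991  0.1532] yaw -8.5 grip 0.376 25.164649377402384 ft [-0.6  0.  -0.6] row [-0.0036 -0.0023  0.0454]
[[314.90995058 276.63177736]
 [315.86642413 233.33659336]]
[ 0.42743148 -0.09854614  0.085     ] [ 0.42791872 -0.09713408  0.01      ]
```

View pics/w4.png

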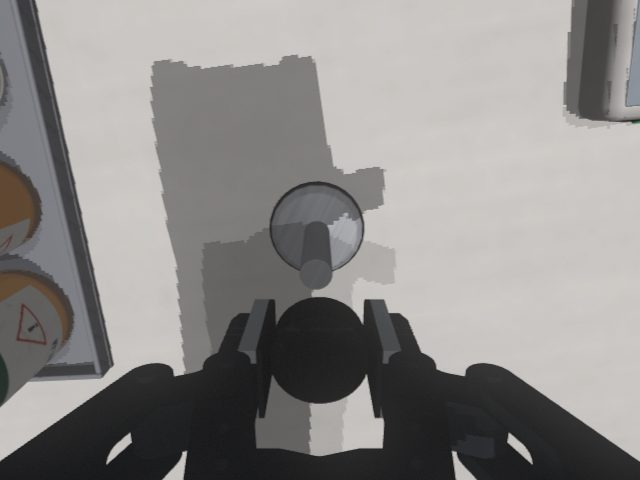

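The peg top is at (316,274) and the foot at (317,228). The peg is about 1.5 mm to the image left of the cap, well inside the fit, so I'll correct that and lower the cap.

```bash
python3 -m crank '[[0,-0.004,0.03,0],[0,-0.004,0.07,0],[0,-0.004,0.1,0],[0,-0.004,0.13,0],[0,-0.004,0.15,0]]'>/dev/null; python3 -m crank '[[0,0,0.004,0],[0,0,0.008,0],[0,0,0.01,0],[0,0,0.01,0]]'>/dev/null; python3 go.py 0.428 -0.098 0.087
```

```text
t 4.82 pos [ 0.429  -0.0982  0.0894] yaw -8.6 grip 0.369 25.16442546762846 ft [-0.7 -0.9  0.2] row [-0.0026 -0.0002  0.006 ]
```

```bash
python3 -m crank '[[0,0,0.003,0],[0,0,0.006,0],[0,0,0.009,0],[0,0,0.009,0]]'>/dev/null; python3 go.py 0.428 -0.098 0.087; python3 -m crank '[[0,0,0,0],[0,0,0,0],[0,0,0,0],[0,0,0,0],[0,0,0,0]]' 0.3 >/dev/null; python3 go.py 0.428 -0.098 0.087;python3 -m crank '[[0,0,-0.03,0],[0,0,-0.08,0],[0,0,-0.16,0],[0,0,-0.24,0],[0,0,-0.3,0]]'  >/dev/null;python3 go.py 0.398 0.318 0.25; python3 - <<'E'
from h import *
shot('wrist','w5.png')
E
```

```text
t 5.15 pos [ 0.4289 -0.0981  0.0858] yaw -8.6 grip 0.372 25.383902941903216 ft [-0.7  0.6  1.5] row [-0.0023  0.0001 -0.003 ]
t 5.57 pos [ 0.4287 -0.098   0.0855] yaw -8.6 grip 0.65 0.0 ft [-0.2  0.4 -1.2] row [-0.0017  0.0002 -0.0038]
t 5.98 pos [ 0.429  -0.0979  0.2079] yaw -8.6 grip 0.644 0.0 ft [ 0.3 -0.7  1.6] row [-0.2322 -1.0165 -0.1058]
```

View pics/w5.png

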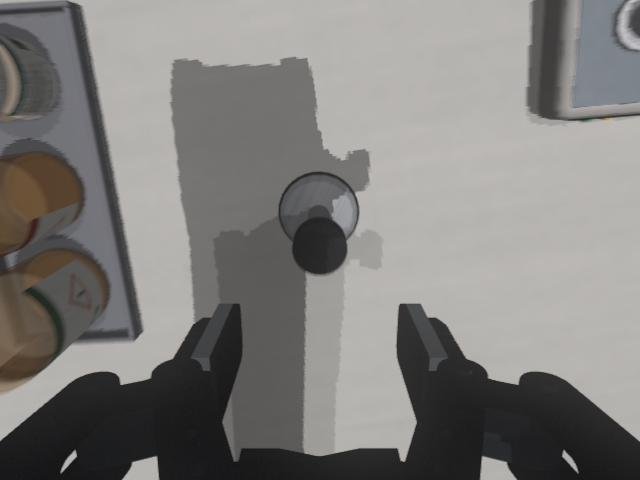

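The cap is seated level on the peg, with its disc at about (320,246) above the foot at (318,212). Next is the red tube, passing high over the bottles.

```bash
python3 -m crank '[[0,0,-0.08,0],[-0.02,-0.07,-0.13,0],[-0.04,-0.16,-0.13,0],[-0.06,-0.26,-0.13,0],[-0.08,-0.36,-0.13,0]]'>/dev/null; python3 -m crank '[[-0.02,-0.1,0,0],[-0.04,-0.2,0,0],[-0.06,-0.3,0,0],[-0.08,-0.4,0,0],[-0.1,-0.5,0,0]]'>/dev/null;python3 go.py 0.398 0.318 0.19
```

```text
t 6.87 pos [0.4086 0.2547 0.2576] yaw -8.7 grip 0.65 0.0 ft [ 1.8 -0.2  0.3] row [-0.0503 -0.1523  0.169 ]
```

```bash
python3 -m crank '[[-0.03,-0.08,0.03,0],[-0.05,-0.152,0.1,0],[-0.05,-0.152,0.15,0],[-0.05,-0.152,0.15,0]]'>/dev/null; python3 go.py 0.398 0.318 0.09
python3 - <<'E'
from win import *
c=red('wrist',.099,fn='w6.png'); print(proj(c,[[.398,.318,.099],[.398,.318,.01]]))
E
```

```text
t 7.2 pos [0.396  0.3162 0.1934] yaw -8.4 grip 0.652 0.0 ft [-0.4 -1.  -0.2] row [ 0.0059 -0.0059  0.2584]
wrist [636.2  37.9] (633, 34, 7, 9) [0.4794 0.1542 0.099 ]
[[312.78394555 251.74778802]
 [314.04211549 212.42299602]]
```

View pics/w6.png

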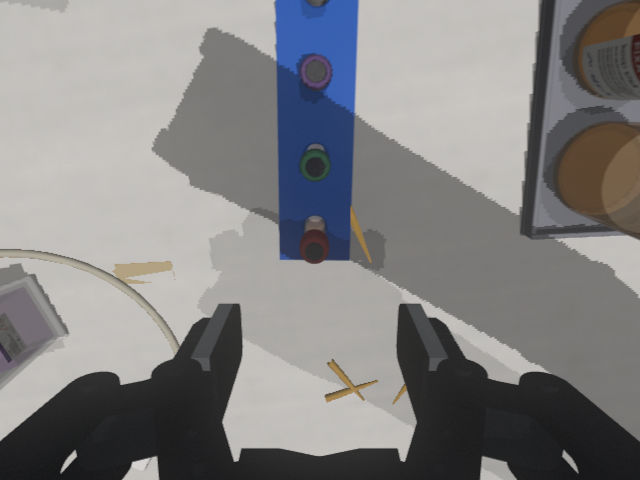

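The red cap top is at (315,250), against a predicted (313,252), so it agrees within about 1 mm. The block looks vertical in the picture, so the yaw is right.

```bash
python3 -m crank '[[0.005,-0.004,0.06,0],[0.005,-0.004,0.14,0],[0.005,-0.004,0.21,0],[0.005,-0.004,0.24,0],[0.005,-0.004,0.24,0]]'>/dev/null; python3 go.py 0.398 0.318 0.09
```

```text
t 7.67 pos [0.4005 0.3156 0.1004] yaw -8.8 grip 0.649 0.0 ft [ 0.4 -1.2 -0.7] row [-0.0072 -0.0051  0.026 ]
```

```bash
python3 -m crank '[[-0.004,-0.005,0.013,0],[-0.004,-0.005,0.026,0],[-0.004,-0.005,0.026,0],[-0.004,-0.005,0.026,0]]'>/dev/null; python3 go.py 0.398 0.318 0.09;  python3 -m crank '[[0,0,0,0],[0,0,0,0],[0,0,0,0],[0,0,0,0],[0,0,0,0]]' -1 30 >/dev/null; python3 -m crank '[[0,0,0,0],[0,0,0,0]]'>/dev/null; python3 go.py 0.398 0.318 0.09
```

```text
t 8.0 pos [0.4001 0.3194 0.0922] yaw -8.7 grip 0.649 0.0 ft [-0.4  0.3  0.2] row [-0.0048  0.0042  0.0055]
t 8.58 pos [0.3997 0.3196 0.0915] yaw -8.6 grip 0.181 29.36508983373642 ft [-0.6 -1.1  5.5] row [-0.0036  0.0045  0.0037]
```

```bash
python3 -m crank '[[0,0,-0.04,0],[0,0,-0.1,0],[0,0,-0.16,0],[0,0,-0.22,0],[0,0,-0.28,0]]'>/dev/null; python3 -m crank '[[0,0,-0.06,0],[0,0,-0.12,0],[0,0,-0.14,0],[0,0,-0.14,0],[0,0,-0.14,0]]'>/dev/null; python3 go.py 0.42 0.1 0.26; python3 - <<'E'
from h import *
c=shot('scene'); d=shot('wrist'); cv2.imwrite('pics/s7.png',np.hstack([cv2.resize(c['color'][100:420,140:460],(400,400)),cv2.resize(d['color'][200:480,180:460],(400,400))])[:,:,::-1])
E
```

```text
t 9.42 pos [0.3992 0.3195 0.2584] yaw -8.6 grip 0.172 29.434591233730316 ft [ 0.2 -0.3 -0.5] row [ 0.1336  0.5347 -0.004 ]
```

View pics/s7.png

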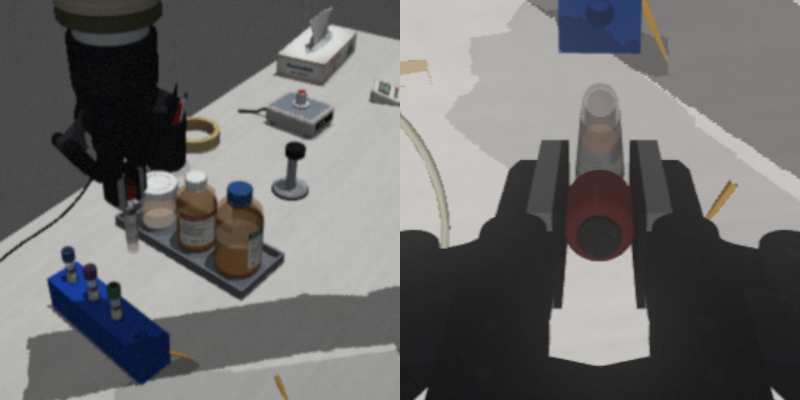

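The tube is held upright and clear of the block, foot at the top of the wrist crop. I'm carrying it over the tray.

```bash
python3 -m crank '[[0.01,0.04,0,0],[0.04,0.11,0,0],[0.07,0.19,0,0],[0.1,0.27,0,0],[0.13,0.35,0,0]]'>/dev/null; python3 -m crank '[[0.03,0.08,0,0],[0.06,0.16,0,0],[0.09,0.24,0,0],[0.12,0.32,0,0],[0.15,0.4,0,0]]'>/dev/null;python3 go.py 0.5247 -0.3105 0.25; python3 -m crank '[[0.03,0.08,0,0],[0.06,0.16,0,0],[0.09,0.24,0,0],[0.12,0.32,0,0],[0.15,0.4,0,0]]'>/dev/null;python3 go.py 0.5247 -0.3105 0.25
```

```text
t 10.35 pos [0.4646 0.0043 0.2578] yaw -8.6 grip 0.18 29.433070421218872 ft [ 1.  -0.2  0.1] row [0.2667 0.7556 0.0194]
t 10.77 pos [ 0.5    -0.1627  0.2576] yaw -8.6 grip 0.174 29.433373510837555 ft [ 0.4 -0.5 -0.4] row [0.1166 0.3561 0.0189]
```

```bash
python3 -m crank '[[0.03,0.08,0,0],[0.06,0.16,0,0],[0.09,0.24,0,0],[0.11,0.31,0,0],[0.116,0.356,0,0]]'>/dev/null;python3 -m crank '[[0,0,0.05,0],[0,0,0.05,0],[0,0,0.05,0]]'>/dev/null;python3 go.py 0.5247 -0.3105 0.1615; python3 - <<'E'
from h import *
from win import red
c=red('wrist',.07,box=(280,180,360,300))
o=readout.get_obs(); M=R.from_quat(o['ee_rot']).as_matrix(); print(M.round(3))
print(proj(c,[o['position']+M@[0,0,d] for d in (-.0075,.0815)]),proj(c,[[.5247,-.3105,.07]]))
cv2.imwrite('pics/w8.png',c['color'][120:440,200:440,::-1].repeat(2,0)[:600].repeat(2,1))
s=shot('scene'); np.save('s8.npy',s['color']); print(proj(s,[[.5247,-.3105,.07],[.5247,-.3105,.16]]))
E
```

```text
t 11.43 pos [ 0.5242 -0.3079  0.237 ] yaw -8.6 grip 0.176 29.434343576431274 ft [-0.1  0.6  0.7] row [0.003  0.0065 0.1887]
wrist [322.5 219. ] (312, 209, 22, 21) [ 0.525  -0.3112  0.07  ]
[[ 0.989 -0.149 -0.002]
 [-0.149 -0.989  0.001]
 [-0.002 -0.001 -1.   ]]
[[315.09897259 363.854229  ]
 [316.6827353  263.54766016]] [[321.51291992 219.54145658]]
[[380.70205812 172.81375809]
 [383.95460228 137.98241543]]
```

View pics/w8.png

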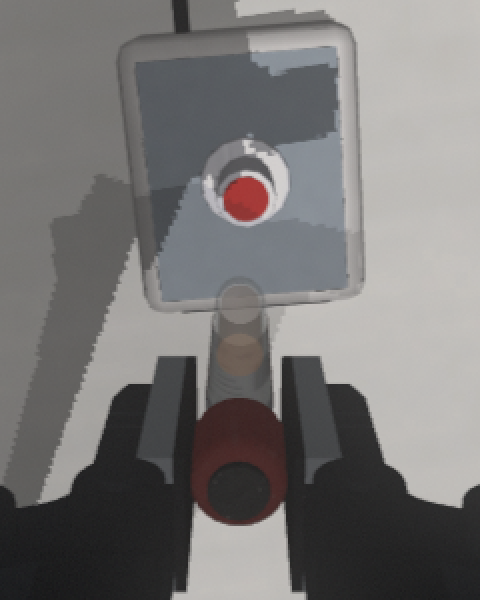

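The glass is at (322.5,219), the foot sphere at about (320,270) and the cap top at (319.5,365.5). The tube is upright, and the camera has a lateral bias of about 1.5 mm, so the window corrects to (0.525,-0.310). I'll lower in two stages.

```bash
python3 -m crank '[[0.003,0.005,0.04,0],[0.003,0.005,0.08,0],[0.003,0.005,0.12,0],[0.003,0.005,0.14,0],[0.003,0.005,0.14,0]]'>/dev/null;python3 -m crank '[[0,0,0,0],[0,0,0,0],[0,0,0,0]]'>/dev/null;python3 go.py 0.525 -0.3098 0.1615; python3 - <<'E'
from h import *
from win import red
c=red('wrist',.07,box=(280,150,360,330))
s=shot('scene'); print(proj(s,[[.525,-.3098,.07],[.525,-.3098,.1]]))
a=cv2.resize(c['color'][160:400,220:420],(400,480)); b=cv2.resize(s['color'][110:210,340:423],(398,480),interpolation=cv2.INTER_CUBIC)
cv2.imwrite('pics/w9.png',np.hstack([a,b])[:,:,::-1])
E
```

```text
t 12.2 pos [ 0.5265 -0.3112  0.1845] yaw -8.6 grip 0.177 29.43326711654663 ft [ 0.1 -0.1  0.2] row [-0.0043 -0.0028  0.0574]
wrist [317.8 247.2] (305, 235, 26, 25) [ 0.525  -0.3113  0.07  ]
[[380.45757837 172.88634131]
 [381.5076311  161.60502715]]
```

View pics/w9.png

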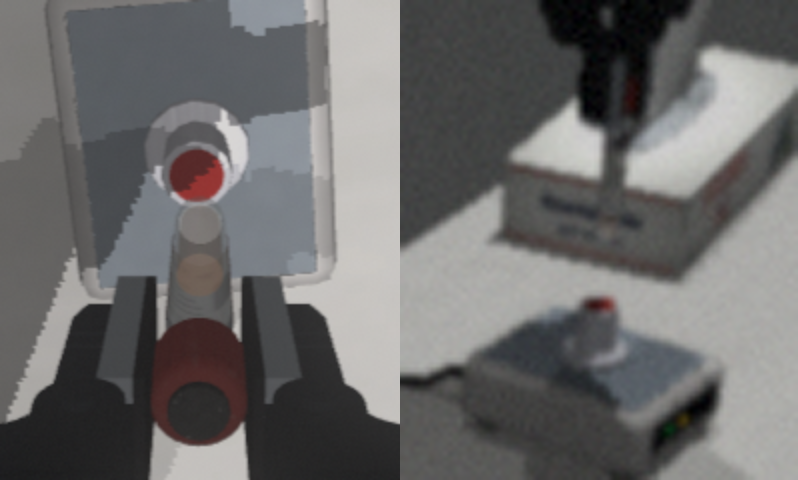

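The scene crop shows the tube above the collar within about 1 mm. The wrist crop puts the window about 1.2 mm left of the foot, which matches the computed row, so I'll do the final lowering.

```bash
python3 -m crank '[[-0.004,-0.003,0.01,0],[-0.004,-0.003,0.02,0],[-0.004,-0.003,0.03,0],[-0.004,-0.003,0.04,0],[-0.004,-0.003,0.05,0]]'>/dev/null;python3 -m crank '[[0,0,0.004,0],[0,0,0.006,0],[0,0,0.006,0],[0,0,0.006,0],[0,0,0.006,0]]'>/dev/null;python3 go.py 0.525 -0.3098 0.1615; python3 - <<'E'
from h import *
from win import red
c=shot('wrist'); s=shot('scene')
print(proj(s,[[.525,-.3098,.07],[.525,-.3098,.08]]))
a=cv2.resize(c['color'][160:400,220:420],(400,480)); b=cv2.resize(s['color'][120:190,350:408],(398,480),interpolation=cv2.INTER_CUBIC)
cv2.imwrite('pics/w10.png',np.hstack([a,b])[:,:,::-1])
E
```

```text
t 13.13 pos [ 0.5246 -0.3097  0.161 ] yaw -8.6 grip 0.178 29.433566629886627 ft [-1.  -0.3 -1.4] row [ 0.0011  0.0002 -0.0013]
[[380.45757837 172.88634131]
 [380.80429534 169.16136356]]
```

View pics/w10.png

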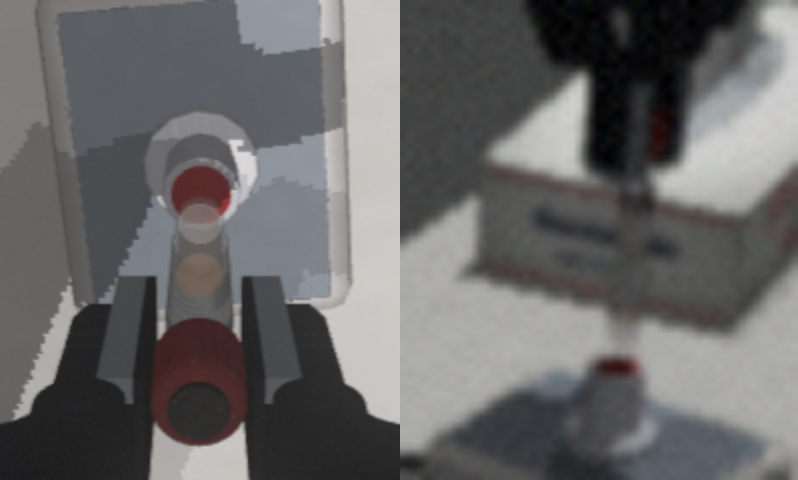

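The foot is centred over the red glass with a clear gap of about 9 mm. In the scene crop the foot is at about (625,345) and the glass at (617,366). Handing in.

```bash
python3 -c "
from h import *
print(manip.hand_in())"
```

```text
the job is handed in; nothing more can be done
None
```

The job is handed in at about 13 s of the 67 s limit, with no verdict returned: the dust cap is released on the peg, and the red tube is held upright over the window with its foot about 1 cm above the glass by my measurements.

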